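# Fit a filter cartridge, line up the quarter-turn wing and hold the service cover shut

### The arm

A 7-joint arm with a two-finger parallel gripper is mounted at the origin on the work surface. World frame = base frame: x ahead of the robot, y to its left, z up, the work surface at z = 0. Lengths are in m, angles in rad, forces in N, time in s.
With the tool pointing down it reaches from about 0.4 to 0.85 m from the base axis. Payload 10.4 kg.
Tool frame: the origin (TCP) lies midway between the tips of the shut fingers; the grasp point (between the pads) lies 19 mm behind it; z points along the fingers, y is the line along which they close (so a half turn about z gives the same grasp; the last joint's range is limited). The gripper opens to 85 mm and grips with 20 to 120 N. Pads are 22 mm wide; open, the fingers measure 114 mm over their backs; the gripper's body (76 mm by 85 mm) begins 54 mm behind the grasp point. The pads swing forward as they close: fully open they stand 13 mm farther back than shut.
Start: joints at [-1.214, 0.332, -0.065, 1.46, 0.022, 1.35, -0.088], TCP at [0.232, 0.58, 0.231] pointing down, gripper open.
Joint ranges: [-2.6, 2.6], [-0.5, 2.12], [-1.47, 1.34], [0.16, 2.42], [-1.27, 4.41], [0.06, 2.06], [-2.6, 2.6]. Speed limits (rad/s): [2.22, 2.22, 2.79, 2.79, 3.14, 3.14, 3.14].

### API

Orientations are given as a unit quaternion [x, y, z, w].
In Python, from workcell import monitor, eyes, manip gives the robot as it stands.
- The arm moves only by the tool send_rows, never from a script. Its arguments are lists of equal length, an entry for each row: "offset": the shift along the tool's x, y, z in mm, a list of three; "roll": the turn about the tool's z in rad. In form: {"offset": [[tx, ty, tz], ...], "roll": [roll, ...]}. A call has exactly 5 rows; each row is the pose to reach, as a shift and turn from the pose commanded when the call began, along the tool's axes at that moment; what a row does not reach only later rows make up. A row lasts 1/12 s, in which the tool goes at most 41.7 mm and 7.16 degrees, less where a joint would pass 70% of its speed; a pose out of reach is approached as far as the arm can. A call with a gripper value outside its range is refused whole. "jaw" is the opening, from 0 (shut) to 1 (fully open), set as the call begins (left out, the last holds). The fingers move at their own pace and stop on an object; "newtons" is the grip in N (left out, the last holds). Time passes only in rows, so rows that repeat a pose let the fingers close, or fill a call up. It gives the time, the measured TCP pose, the force and the opening at its end, in the units of the state.
- monitor.get_obs(): the state, without advancing time (a new reading comes with each control period).
- eyes.camera(name): name is "scene" or "top" or "wrist"; returns (picture, depth): 400x640x3 uint8, blue, green, red; 400x640 float32, m along the optical axis (not along the pixel's ray), 0 where there is no reading.
- eyes.camera_params(name): a dict with "fovy" (degrees; the focal length in pixels is half the picture's height over the tangent of half this angle, whatever the lens; pixels are square), "cx", "cy" (the principal point, pixels), "k1" (the pictures are not rectified: a ray, as slopes to the right and down, at radius r is drawn at 1 + k1 r^2 times it, then the intrinsics apply), "R" (3x3) and "t" (3): a world point X has camera coordinates R X + t. Camera axes: x right, y down, z forward; pixel columns grow to the right and rows downward; lengths in m; the calibration is good to about 2 mm. A picture is of the moment at which its call begins: read the wrist's pose just before it. camera_params takes no time and is no camera call; for the wrist camera it gives the pose at the moment of the call.
- manip.hand_in(): hands the job in, once; it reports no verdict.
The state is a dict: "clock": time; "joint_pos": joint angles; "joint_velocities": joint speeds; "tau": joint torques, N m; "position": TCP position; "ee_rot": TCP orientation; "ft_force": force on the tool from outside, world axes, zero at the start; "torque": the same for the moment, N m; "grip_width": opening from 0.0 (shut) to 1.0 (fully open).
Only numpy, scipy, OpenCV 4.12 (cv2) and the standard library are available. Lean on these libraries where they do the work, as an engineer would, in place of code of your own. Each camera call takes 0.05 s, during which the arm holds its last target. There are 200 camera calls.

### The job

Take the orange filter cartridge from the blue pocket tray and seat it fully in the socket in the autosampler's open service bay; with the cover still open, turn the red quarter-turn wing on the bay's edge until it lines up with the slot in the cover. Then swing the cover shut over the wing and press it fully home against the frame, squeezing its springy gasket flat, and finish while still holding it pressed there, so that I can lock the wing. Leave the pink cartridges, the box of tubes and the white jar where they are.

Things in the scene. Friction and masses are not known exactly. Their poses are not given: they have to be found in the camera images.
- cartridge: the orange filter cartridge, loose, 20 to 45 g, upright in one of the tray's pockets. 38 mm tall: white shank 14 mm in diameter, 18 mm long, its last 6 mm tapered to 8.4 mm; above it an orange head 20 mm in diameter, 20 mm tall, with a white band. Origin: centre of the foot, z up. The shoulder under the head rests on the tray's top, so the foot hangs 18 mm below it
- spare_a: a pink cartridge of the same shape in another pocket; stays where it is. Origin: centre of its foot
- spare_b: the other pink cartridge; stays where it is. Origin: centre of its foot
- tray: the blue pocket tray, fixed to the bench: 56 mm (its x) by 184 mm (its y) by 24 mm high, four round pockets 16 mm wide and 20 mm deep in one row along its y at -63, -21, 21 and 63 mm. Origin: centre of its underside, on the bench
- sampler: the white autosampler, fixed, deck 100 mm high. Origin: on the bench under the service bay. In its axes the casing covers x -140 to 140, y -115 to 430 mm; the open bay x -65 to 65, y -40 to 66 mm, floor 30 mm above the bench; the cover's hinge is on the bay's +y side; the carousel stands at x 0, y 295 mm (radius 130, 175 mm high), a mast (235 mm high) at x 118, y 405 mm
- socket (a point): centre of the mouth of the round socket in the bright metal filter block inside the bay, 66 mm above the bench (34 mm below the deck). The hole is 15.6 mm wide, 22 mm deep, with a 1.5 mm chamfer; seated, the cartridge's shoulder rests on the block, its foot 18 mm below this point. The block is 50 mm square. Axes as the sampler's
- wing (a joint): angle (rad) of the red quarter-turn wing, anticlockwise from above positive. 0: its length lies along the sampler's y (across the hinge line), in line with the cover's slot; starts 0.7 to 1.4. Range -1.6 to 1.6, no stop or click at 0, stays where left (friction 0.05 N m). Unless within about 0.17 of 0, the cover lands on the wing (about 0.17 rad open) and cannot shut
- wing_grip (a point): middle of the red wing's blade, on its turning axis, 115.5 mm above the bench, on the frame between the bay and the cover's free edge. The blade is 36 mm long, 9 mm thick and 21 mm tall (from 105 to 126 mm above the bench), on a 6 mm stem. This point turns with the wing: its y axis lies along the blade's length, z is up
- cover (a joint): opening angle (rad) of the cover: 0 fully home on the frame, 1.57 upright, starts 1.65 to 1.9, most 1.95. Friction hinge: stays at any angle, takes up to 4 N at the free edge to swing. The springy gasket meets it at 0.035 rad (5 mm at the thumb mark) and lifts it back there when let go; pressing it to 0 at the thumb mark takes about 12 N, keeping it there 6 N or more
- hinge (a point): middle of the hinge line, 102 mm above the bench, at the cover's underside. The hinge runs along this point's x axis; the closed cover reaches from it towards its -y
- cover_slot (a point): middle of the cover's slot at its outer face. The cover: grey-blue panel, 170 mm along the hinge, 185 mm from hinge to free edge, 8 mm thick. Slot framed in black, 148 mm from the hinge, midway along it, 46 mm long (away from the hinge), 15 mm wide. Axes move with the cover: x along the hinge, y towards it, z outward (up when shut). When shut the wing stands 16 mm out of the slot
- cover_thumb (a point): middle of the round dark thumb mark (30 mm) on the cover's outer face, 148 mm from the hinge and 52 mm to -x of the slot: a good place to push. There is a second one 52 mm to +x. Axes as cover_slot
- tube_box: a loose box of capped sample tubes, 108 x 132 mm, 95 mm high; leave it alone. Origin: centre of its underside
- jar: a loose white jar, 56 mm across and 70 mm high; leave it alone. Origin: centre of its underside

How it is judged:
On the way:
1. with the cover open, the orange cartridge is seated in the socket and let go, and the wing is lined up with the slot (z of cartridge in the frame of socket between -0.0205 and -0.0155 m and horizontal distance between cartridge and socket below 0.003 m and angle between cartridge's own z axis and vertical below 0.1 rad and contact force between cartridge and the fingers below 0.05 N and value of joint wing between -0.17 and 0.17 rad and value of joint cover above 0.5 rad), for 0.2 s.
At the end, for the whole second after the job is handed in: cover home on the frame (within 0.012 rad, 2 mm at its free edge), the gripper still pressing it with over 3 N; wing within 0.17 rad of in line; orange cartridge let go and seated in the socket (shoulder down within 2.5 mm, centred within 3 mm, upright within 0.1 rad) (z of cartridge in the frame of socket between -0.0205 and -0.0155 m and horizontal distance between cartridge and socket below 0.003 m and angle between cartridge's own z axis and vertical below 0.1 rad and contact force between cartridge and the fingers below 0.05 N and value of joint wing between -0.17 and 0.17 rad and value of joint cover below 0.012 rad and contact force between cover and the fingers above 3 N); the arm keeps its last pose, push and grip.
It fails at once if a pink cartridge is moved by more than 15 mm (distance of any of spare_a, spare_b from where it was at the start of the episode above 0.015 m).
It fails at once if the tube box or the jar is moved by more than 30 mm (distance of any of tube_box, jar from where it was at the start of the episode above 0.03 m).
It also fails if it takes over 72 s, if anything falls off the work surface, if the arm or the gripper's body presses on something with over 40 N, if the wrist force passes 120 N, or if a joint passes its speed limit or range.

## Working session

There is one attempt and no reset: what is moved stays moved. The work goes in short steps, Python scripts to look and compute and a tool call to move; the robot and the scene stay as the last step left them, time stands still between calls to the robot, and variables do not carry over. Pictures are saved under pics/ and viewed, on a budget of 10 in all, crops included, one or two more only if the job needs it, and the job is handed in when it is done.

Besides the shell and the picture viewer there is one more tool, called after "Emit:" in YAML: its name, and indented under it one key for each argument. send_rows: Moves the arm, as the interface text tells. Its arguments: {"type":"object","properties":{"offset":{"type":"array"},"roll":{"type":"array"},"jaw":{"type":"number"},"newtons":{"type":"number"}},"required":["offset","roll"]}

```bash
ls; mkdir -p pics; cat > h.py <<'E'
import numpy as np, cv2
from workcell import monitor, eyes, manip
from scipy.spatial.transform import Rotation as Rn
def shot(n):
    p=eyes.camera_params(n); im,d=eyes.camera(n); return im,d,p
def K(p): 
    f=200/np.tan(np.radians(p['fovy'])/2); return np.array([[f,0,p['cx']],[0,f,p['cy']],[0,0,1.]])
def rays(uv,p):
    k=K(p); uv=np.atleast_2d(np.float64(uv))
    s=cv2.undistortPoints(uv[:,None],k,np.array([p['k1'],0,0,0,0.]))[:,0]
    return np.c_[s,np.ones(len(s))]
def world(uv,z,p): # uv Nx2, depth z
    return (rays(uv,p)*np.atleast_1d(z)[:,None]-p['t'])@np.array(p['R'])
def plane(uv,h,p):
    R=np.array(p['R']); c=-R.T@p['t']; d=rays(uv,p)@R
    return c+d*((h-c[2])/d[:,2])[:,None]
def cloud(d,p):
    v,u=np.mgrid[0:400,0:640]; W=world(np.c_[u.ravel(),v.ravel()],d.ravel(),p).reshape(400,640,3); W[d==0]=np.nan; return W
E
python3 - <<'E'
from h import *
o=monitor.get_obs(); print(o)
for n in ('scene','top','wrist'):
    im,d,p=shot(n); cv2.imwrite(f'pics/{n}0.png',im); np.savez(f'{n}0.npz',im=im,d=d,**{k:np.array(v) for k,v in p.items()})
    print(n,p['fovy'],p['cx'],p['cy'],p['k1'],-np.array(p['R']).T@p['t'])
ims=[cv2.imread(f'pics/{n}0.png') for n in('scene','top')]
E
```

```text
pics
{'clock': 0.0, 'joint_pos': array([-1.21359333,  0.33290043, -0.06469215,  1.46098997,  0.02161022,
        1.34992857, -0.08848341]), 'joint_velocities': array([ 1.13533949e-04,  5.50200871e-04,  4.45696767e-05,  1.09542365e-03,
        1.18464460e-03, -9.95855282e-04, -2.21630120e-03]), 'tau': array([ 1.64767916e-04, -6.25450373e+01,  4.92552831e-02, -3.91607237e+01,
        1.62799854e-02,  9.91240988e-03, -5.11759808e-07]), 'position': array([0.2315744 , 0.58007628, 0.23047488]), 'ee_rot': array([ 1.88745696e-01,  9.82025701e-01, -7.58392071e-04, -1.01981774e-04]), 'ft_force': array([0.45400705, 0.11288748, 0.16481311]), 'torque': array([ 0.04043522, -0.04358209, -0.02553025]), 'grip_width': 0.9981046801468307}
scene 42.307993363247164 324.82626842125575 202.08812627562008 -0.08087719506186579 [1.03619394 0.54178235 1.01936692]
top 49.43012573851417 320.42256318456253 197.9496160708815 -0.08986149829090359 [ 0.36342196 -0.08577596  1.21154418]
wrist 69.06612006426909 317.97315766072376 202.863425958737 -0.01989476614085652 [0.15363988 0.61121214 0.37361903]
```

View pics/top0.png

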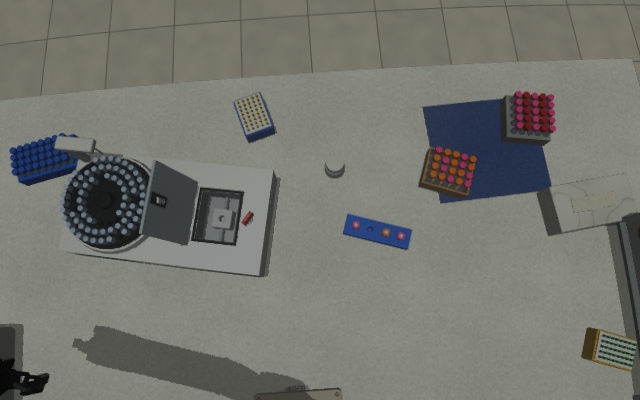

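View pics/scene0.png

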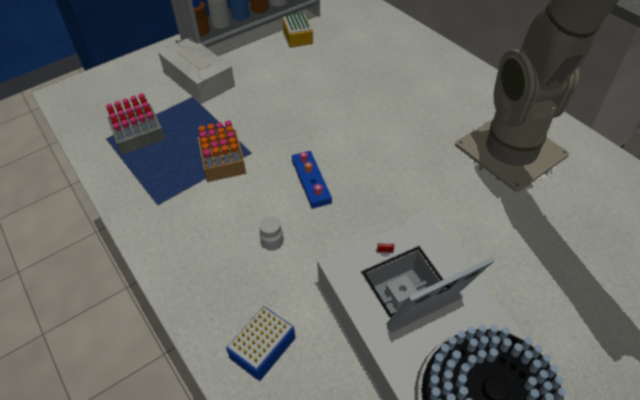

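The top view shows the tray at about (378,231), with the orange cartridge at (386,232) between the pinks at (356,224) and (401,236). The bay is at (218,215), the socket block at (222,218), the red wing at (249,217) and the upright cover at (170,200). The scene view agrees.

```bash
cat > m.py <<'E'
from h import *
L=lambda n:np.load(n+'0.npz')
for n in('top','scene'):
    p=L(n); im=p['im']; hsv=cv2.cvtColor(im,cv2.COLOR_BGR2HSV); H,S,V=cv2.split(hsv); W=cloud(p['d'],p)
    def comps(m,amin,tag,h):
        c,l,s,ce=cv2.connectedComponentsWithStats(m.astype(np.uint8))
        for i in range(1,c):
            if s[i,4]>=amin:
                w=np.nanmedian(W[l==i],0); q=plane(ce[i],h,p)[0]
                r=cv2.minAreaRect(np.argwhere(l==i)[:,::-1].astype(np.float32))
                print(n,tag,ce[i].round(1),s[i,4],'rayxy',q[:2].round(4),'cloud',w.round(4),'hue',np.median(H[l==i]),'rect',np.round(plane(cv2.boxPoints(r),h,p)[:,:2],4).tolist() if tag in('tray','wing') else '')
    roi=np.zeros(H.shape,bool)
    if n=='top': roi[205:255,335:420]=1
    else: roi[140:215,285:340]=1
    comps(roi&(H>100)&(H<130)&(S>120)&(V>60),60,'tray',.024)
    comps(roi&((H<25)|(H>160))&(S>80)&(V>90),8,'head',.044)
    roi[:]=0
    if n=='top': roi[195:240,235:270]=1
    else: roi[225:265,365:410]=1
    comps(roi&((H<10)|(H>170))&(S>120),8,'wing',.126)
E
python3 m.py
python3 - <<'E'
from h import *
p=np.load('top0.npz'); im=p['im']; W=cloud(p['d'],p)
g=im[140:290,130:290]; cv2.imwrite('pics/topcrop.png',cv2.resize(g,None,fx=5,fy=4,interpolation=3)[:600])
for v,u in [(180,265),(260,250),(165,250),(262,200),(217,218),(218,223),(190,165),(205,205),(240,205),(218,233),(165,334)]: print(u,v,W[v,u].round(3))
E
```

```text
top tray [376.4 231.5] 1151 rayxy [ 0.5213 -0.244 ] cloud [ 0.5221 -0.2416  0.025 ] hue 111.0 rect [[0.5236, -0.1505], [0.577, -0.1685], [0.519, -0.3426], [0.4663, -0.3231]]
top head [355.  224.8] 26 rayxy [ 0.5412 -0.1853] cloud [ 0.5411 -0.1849  0.0451] hue 169.0 rect 
top head [385.7 231.9] 36 rayxy [ 0.5156 -0.2665] cloud [ 0.5157 -0.2665  0.0441] hue 12.0 rect 
top head [400.1 236. ] 28 rayxy [ 0.5016 -0.3044] cloud [ 0.5012 -0.3037  0.0445] hue 169.0 rect 
top wing [246.8 217.7] 40 rayxy [0.5664 0.0944] cloud [0.567  0.0939 0.1269] hue 1.5 rect [[0.5567, 0.1085], [0.5822, 0.0877], [0.5757, 0.0801], [0.5503, 0.101]]
scene tray [311.6 181.1] 929 rayxy [ 0.5311 -0.2253] cloud [ 0.5292 -0.2287  0.0222] hue 110.0 rect [[0.5239, -0.3364], [0.462, -0.3303], [0.5293, -0.1373], [0.585, -0.1453]]
scene head [303.4 155.4] 21 rayxy [ 0.5043 -0.2994] cloud [ 0.5032 -0.3001  0.0415] hue 169.0 rect 
scene head [307.9 165.3] 38 rayxy [ 0.5161 -0.262 ] cloud [ 0.5155 -0.2636  0.0415] hue 10.0 rect 
scene head [317.7 188.1] 28 rayxy [ 0.5432 -0.1807] cloud [ 0.5419 -0.1809  0.0419] hue 169.0 rect 
scene wing [385.1 247.9] 107 rayxy [0.5712 0.1029] cloud [0.5681 0.0999 0.1205] hue 1.0 rect [[0.5764, 0.086], [0.5511, 0.1053], [0.5631, 0.1189], [0.5881, 0.0998]]
265 180 [0.669 0.047 0.101]
250 260 [0.461 0.094 0.102]
250 165 [ 0.745  0.101 -0.001]
200 262 [0.464 0.224 0.099]
218 217 [0.585 0.182 0.065]
223 218 [0.585 0.173 0.045]
165 190 [0.627 0.27  0.228]
205 205 [0.623 0.22  0.054]
205 240 [0.519 0.207 0.108]
233 218 [0.584 0.147 0.04 ]
334 165 [ 0.706 -0.14   0.072]
```

View pics/topcrop.png

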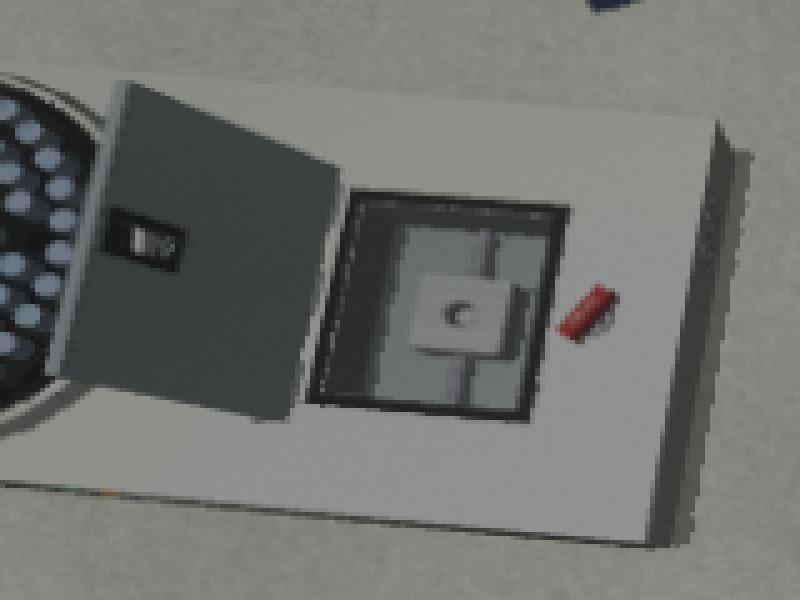

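```bash
cat >> h.py <<'E'
def go(x,y,z,yaw,pose=None):
    """offset (mm, tool axes) and roll to reach TCP x,y,z with tool y at yaw deg; pose=(x,y,z,yawdeg) or measured"""
    if pose is None:
        o=monitor.get_obs(); R=Rn.from_quat(o['ee_rot']).as_matrix(); P=o['position']; cur=np.degrees(np.arctan2(R[1,1],R[0,1]))
        print('t',round(o['clock'],2),'pos',P.round(4),'tooly',cur.round(2),'tilt',np.degrees(np.arccos(-R[2,2])).round(2),'F',o['ft_force'].round(1),'grip',round(o['grip_width'],3),'j',o['joint_pos'].round(2))
    else:
        P=np.array(pose[:3]); cur=pose[3]; a=np.radians(cur); R=np.array([[-np.sin(a),np.cos(a),0],[np.cos(a),np.sin(a),0],[0,0,-1]]); R[:,0]=[np.cos(a+np.pi/2),np.sin(a+np.pi/2),0]
    d=(yaw-cur+180)%360-180
    print('offset',(R.T@(np.array([x,y,z])-P)*1000).round(1),'roll',round(-np.radians(d),3))
E
python3 - <<'E'
from h import *
p=np.load('top0.npz')
uv=np.array([[352,190],[570,208],[530,420],[308,402]])/[5,4]+[130,140]
B=plane(uv,.1,p)[:,:2]; print('bay',B.round(4).tolist())
print('sides',np.linalg.norm(np.roll(B,-1,0)-B,axis=1).round(3))
a=[B[0]-B[1],B[3]-B[2]]; b=[B[0]-B[3],B[1]-B[2]]
print('y dir deg',[np.degrees(np.arctan2(*v[::-1])).round(1) for v in a],'x dir',[np.degrees(np.arctan2(*v[::-1])).round(1) for v in b])
print('socket',plane([[222,218.25]],.066,p).round(4))
print('bay centre',B.mean(0))
go(.42,.15,.25,25)
go(.51,-.25,.2,-18.4,(.42,.15,.25,25))
E
```

```text
bay [[0.6612, 0.2199], [0.6405, 0.1037], [0.5018, 0.1292], [0.5212, 0.2447]]
sides [0.118 0.141 0.117 0.142]
y dir deg [np.float64(79.9), np.float64(80.5)] x dir [np.float64(-10.1), np.float64(-10.4)]
socket [[0.5807 0.1714 0.066 ]]
bay centre [0.58117589 0.17439019]
t 0.15 pos [0.2316 0.5802 0.2307] tooly 68.24 tilt 0.06 F [-0.4 -0.5  0.2] grip 1.002 j [-1.21  0.33 -0.06  1.46  0.02  1.35 -0.09]
offset [-334.5 -329.8  -18.9] roll 0.755
offset [-400.6  -87.5   50. ] roll 0.757
```

Emit:
send_rows:
  offset:
    - [-22,-22,-2]
    - [-45,-44,-3]
    - [-67,-66,-4]
    - [-90,-88,-5]
    - [-112,-110,-6]
  roll: [0,0,0,0,0]

```text
clock: 0.57
position: [0.2954, 0.4352, 0.2371]
ee_rot: [0.189, 0.982, -0.0, -0.0]
ft_force: [0.3, -0.7, 0.2]
grip_width: 0.999
```

Emit:
send_rows:
  offset:
    - [-22,-22,-2]
    - [-45,-44,-3]
    - [-67,-66,-4]
    - [-90,-88,-5]
    - [-112,-110,-6]
  roll: [0,0,0,0,0]

```text
clock: 0.98
position: [0.3586, 0.2914, 0.2433]
ee_rot: [0.189, 0.982, 0.0, -0.0]
ft_force: [0.5, -0.2, 0.4]
grip_width: 0.999
```

Emit:
send_rows:
  offset:
    - [-22,-22,-2]
    - [-45,-44,-3]
    - [-67,-66,-4]
    - [-90,-88,-5]
    - [-112,-110,-6]
  roll: [0.12,0.24,0.36,0.48,0.6]

```text
clock: 1.4
position: [0.4217, 0.1478, 0.2493]
ee_rot: [0.473, 0.881, 0.0, -0.0]
ft_force: [0.5, 0.0, -0.8]
grip_width: 1.003
```

```bash
python3 -c "
from h import *
go(.515,-.22,.2,-18.4)"
```

```text
t 1.4 pos [0.4217 0.1478 0.2493] tooly 33.52 tilt 0.02 F [ 0.5  0.  -0.8] grip 1.003 j [-0.73 -0.09  0.28  1.89  0.03  1.34  0.12]
offset [-358.1 -125.3   49.2] roll 0.906
```

Emit:
send_rows:
  offset:
    - [-36,-13,5]
    - [-72,-25,10]
    - [-108,-38,15]
    - [-144,-50,20]
    - [-180,-63,25]
  roll: [0,0,0,0,0]

```text
clock: 1.82
position: [0.4694, -0.037, 0.2242]
ee_rot: [0.47, 0.882, 0.0, 0.0]
ft_force: [0.7, 1.3, 0.4]
grip_width: 0.995
```

Emit:
send_rows:
  offset:
    - [-36,-13,5]
    - [-72,-25,10]
    - [-108,-38,15]
    - [-144,-50,20]
    - [-178,-62,24]
  roll: [0.12,0.24,0.36,0.48,0.6]

```text
clock: 2.23
position: [0.5172, -0.2195, 0.2]
ee_rot: [0.712, 0.702, 0.0, 0.0]
ft_force: [0.6, 1.0, -0.5]
grip_width: 1.001
```

Emit:
send_rows:
  offset:
    - [0,0,0]
    - [0,0,0]
    - [0,0,0]
    - [0,0,0]
    - [0,0,0]
  roll: [0.12,0.24,0.306,0.306,0.306]

```text
clock: 2.65
position: [0.517, -0.2173, 0.2001]
ee_rot: [0.808, 0.589, -0.0, -0.0]
ft_force: [0.4, -1.1, 0.2]
grip_width: 1.004
```

```bash
cat > wr.py <<'E'
from h import *
import sys
def heads(tag,h=.044,save=True):
    go(0,0,0,0); im,d,p=shot('wrist'); cv2.imwrite(f'pics/{tag}.png',im); np.savez(f'{tag}.npz',im=im,d=d,**{k:np.array(v) for k,v in p.items()})
    hsv=cv2.cvtColor(im,cv2.COLOR_BGR2HSV); H,S,V=cv2.split(hsv); W=cloud(d,p)
    print('cam',(-p['R'].T@p['t']).round(3),'fwd',p['R'][2].round(3))
    for nm,m in (('orange',(H>=5)&(H<22)&(S>120)&(V>80)),('pink',(H>160)&(H<177)&(S>70)&(V>80)),('red',((H<5)|(H>=177))&(S>120)&(V>60))):
        c,l,s,ce=cv2.connectedComponentsWithStats(cv2.morphologyEx(m.astype(np.uint8),cv2.MORPH_CLOSE,np.ones((5,5))))
        for i in range(1,c):
            if s[i,4]>150:
                w=W[(l==i)]; t=w[w[:,2]>np.nanpercentile(w[:,2],95)-.004]
                print(nm,ce[i].round(1),s[i,:],'ray',plane(ce[i],h,p)[0].round(4),'cloud',np.nanmedian(w,0).round(4),'toppts',np.nanmean(t,0).round(4))
if __name__=='__main__': heads(sys.argv[1],float(sys.argv[2]))
E
python3 wr.py w1 .044
```

```text
t 2.65 pos [ 0.517  -0.2173  0.2001] tooly -17.89 tilt 0.03 F [ 0.4 -1.1  0.2] grip 1.004 j [-0.35  0.25  0.78  1.71 -0.19  1.25  0.16]
offset [  48.  -558.7  200.3] roll -0.312
cam [ 0.543 -0.138  0.343] fwd [-0.1   -0.308 -0.946]
orange [495.5 318.2] [487 312  18  13 154] ray [ 0.6786 -0.4525  0.044 ] cloud [ 0.6548 -0.3979  0.095 ] toppts [ 0.5812 -0.2271  0.2599]
orange [534.6 319.5] [513 313  36  16 288] ray [ 0.7269 -0.471   0.044 ] cloud [ 0.6982 -0.415   0.0949] toppts [ 0.6934 -0.4102  0.0981]
orange [554.3 338.2] [547 332  16  14 164] ray [ 0.7503 -0.5112  0.044 ] cloud [ 0.7149 -0.4474  0.0952] toppts [ 0.7148 -0.4474  0.0951]
pink [331.5 150.5] [323 141  18  20 200] ray [ 0.5417 -0.1854  0.044 ] cloud [ 0.5418 -0.1844  0.0441] toppts [ 0.5416 -0.1855  0.0442]
pink [561.1 320.8] [553 314  17  14 187] ray [ 0.76   -0.4845  0.044 ] cloud [ 0.723  -0.4251  0.095 ] toppts [ 0.7229 -0.4254  0.095 ]
```

View pics/w1.png

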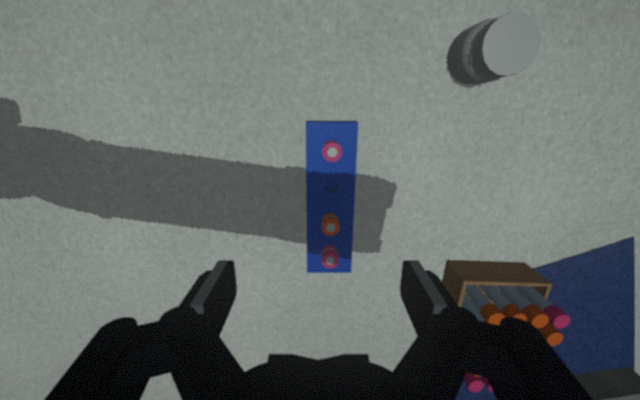

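The wrist view shows the orange head at (330,225), in shadow, between the pinks at (331,151) and (330,257). The tube box is well off at the lower right.

```bash
python3 - <<'E'
from h import *
p=np.load('w1.npz'); im=p['im']; W=cloud(p['d'],p); H,S,V=cv2.split(cv2.cvtColor(im,cv2.COLOR_BGR2HSV))
m=(W[...,2]>.036)&(W[...,2]<.05); m[:, :310]=0; m[:,352:]=0; m[:120]=0; m[275:]=0
c,l,s,ce=cv2.connectedComponentsWithStats(m.astype(np.uint8))
for i in range(1,c):
    if s[i,4]>60:
        q=W[l==i]; t=q[q[:,2]>.0425]; (cx,cy),r=cv2.minEnclosingCircle(t[:,:2].astype(np.float32))
        print(ce[i].round(1),s[i,4],np.median(H[l==i]),'top mean',t.mean(0).round(4),'circ',round(cx,4),round(cy,4),'r',round(r,4))
go(.515,-.2652,.1,-18.4)
E
```

```text
[331.2 150.9] 314 166.0 top mean [ 0.5412 -0.1861  0.0443] circ 0.5413 -0.1862 r 0.0101
[329.6 225.3] 274 10.0 top mean [ 0.5149 -0.2657  0.0442] circ 0.515 -0.266 r 0.0103
[328.9 258.3] 257 168.0 top mean [ 0.5019 -0.3055  0.0442] circ 0.5019 -0.3059 r 0.0106
t 2.7 pos [ 0.5171 -0.2173  0.2002] tooly -17.87 tilt 0.01 F [0.1 0.3 0.4] grip 1.001 j [-0.35  0.25  0.78  1.71 -0.19  1.25  0.16]
offset [-46.3  12.8 100.2] roll 0.009
```

Emit:
send_rows:
  offset:
    - [-16,4,35]
    - [-32,8,70]
    - [-47,13,100]
    - [-47,13,130]
    - [-47,13,150]
  roll: [0,0,0,0,0]
  jaw: 0.6

```text
clock: 3.12
position: [0.5134, -0.2666, 0.0475]
ee_rot: [0.809, 0.588, -0.001, -0.001]
ft_force: [0.5, -0.2, -0.3]
grip_width: 0.601
```

Emit:
send_rows:
  offset:
    - [0,0,10]
    - [0,0,20]
    - [0,0,24]
    - [0,0,24]
    - [0,0,24]
  roll: [0,0,0,0,0]

```text
clock: 3.53
position: [0.5156, -0.2663, 0.0273]
ee_rot: [0.809, 0.588, 0.001, 0.001]
ft_force: [-0.6, -1.4, 0.0]
grip_width: 0.6
```

```bash
python3 -c "
from h import *
go(.515,-.2657,.026,-18.4)"
```

```text
t 3.53 pos [ 0.5156 -0.2663  0.0273] tooly -18.01 tilt 0.08 F [-0.6 -1.4  0. ] grip 0.6 j [-0.16  0.52  0.69  1.82 -0.4   0.95  0.39]
offset [ 0.4 -0.7  1.3] roll 0.007
```

Emit:
send_rows:
  offset:
    - [0,0,0]
    - [0,0,0]
    - [0,0,0]
    - [0,0,0]
    - [0,0,0]
  roll: [0,0,0,0,0]
  jaw: 0.0
  newtons: 35

```text
clock: 3.95
position: [0.5154, -0.2663, 0.0272]
ee_rot: [0.809, 0.587, 0.001, 0.0]
ft_force: [-0.9, 1.2, 5.9]
grip_width: 0.221
```

Emit:
send_rows:
  offset:
    - [0,0,0]
    - [0,0,-5]
    - [0,0,-12]
    - [0,0,-25]
    - [0,0,-40]
  roll: [0,0,0,0,0]

```text
clock: 4.37
position: [0.5145, -0.2661, 0.0672]
ee_rot: [0.809, 0.587, -0.0, -0.0]
ft_force: [0.6, -1.0, -0.4]
grip_width: 0.221
```

Emit:
send_rows:
  offset:
    - [0,0,-25]
    - [0,0,-50]
    - [0,0,-75]
    - [0,0,-100]
    - [0,0,-125]
  roll: [0,0,0,0,0]

```text
clock: 4.78
position: [0.5146, -0.2664, 0.1937]
ee_rot: [0.809, 0.587, 0.0, 0.0]
ft_force: [0.7, 0.6, -1.1]
grip_width: 0.215
```

```bash
python3 - <<'E'
from h import *
go(.52,.02,.20,60)
im,d,p=shot('wrist'); cv2.imwrite('pics/w2.png',im)
E
```

```text
t 4.78 pos [ 0.5146 -0.2664  0.1937] tooly -18.08 tilt 0.05 F [ 0.7  0.6 -1.1] grip 0.215 j [-0.25  0.31  0.8   1.67 -0.24  1.25  0.28]
offset [274.  -83.7  -6.3] roll -1.363
```

View pics/w2.png

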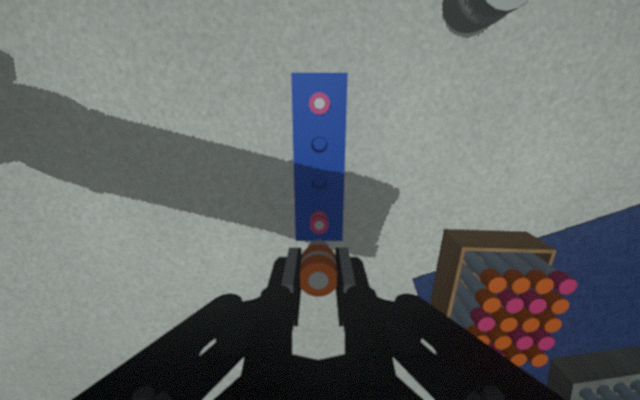

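The cartridge is held upright at (318,270). The tray's second pocket at (319,183) is now empty, and both pinks are undisturbed.

Emit:
send_rows:
  offset:
    - [33,-10,-3]
    - [66,-20,-6]
    - [99,-29,-9]
    - [132,-39,-12]
    - [165,-48,-15]
  roll: [-0.12,-0.24,-0.36,-0.48,-0.6]

```text
clock: 5.25
position: [0.52, -0.0932, 0.2075]
ee_rot: [0.597, 0.802, 0.0, 0.0]
ft_force: [0.6, -0.2, 0.3]
grip_width: 0.214
```

Emit:
send_rows:
  offset:
    - [0,0,0]
    - [0,0,0]
    - [0,0,0]
    - [0,0,0]
    - [0,0,0]
  roll: [-0.12,-0.24,-0.36,-0.48,-0.6]

```text
clock: 5.67
position: [0.5203, -0.0948, 0.2073]
ee_rot: [0.334, 0.943, 0.0, 0.0]
ft_force: [-0.6, -0.7, -0.8]
grip_width: 0.214
```

Emit:
send_rows:
  offset:
    - [0,0,0]
    - [0,0,0]
    - [0,0,0]
    - [0,0,0]
    - [0,0,0]
  roll: [-0.12,-0.24,-0.336,-0.336,-0.336]

```text
clock: 6.08
position: [0.5203, -0.0948, 0.207]
ee_rot: [0.176, 0.984, 0.0, 0.0]
ft_force: [0.2, -0.3, -0.2]
grip_width: 0.218
```

```bash
python3 -c "
from h import *
go(.55,.06,.22,70)
go(.58,.17,.22,70)"
```

```text
t 6.08 pos [ 0.5203 -0.0948  0.207 ] tooly 69.75 tilt 0.04 F [ 0.2 -0.3 -0.2] grip 0.218 j [-0.42  0.14  0.56  1.78 -0.08  1.25  1.38]
offset [ 25.7 155.5 -13. ] roll -0.004
t 6.08 pos [ 0.5203 -0.0948  0.207 ] tooly 69.75 tilt 0.04 F [ 0.2 -0.3 -0.2] grip 0.218 j [-0.42  0.14  0.56  1.78 -0.08  1.25  1.38]
offset [ 35.7 269.1 -13. ] roll -0.004
```

Moving to just above the socket, looking again at the wing, socket and held head.

Emit:
send_rows:
  offset:
    - [5,30,-3]
    - [10,60,-6]
    - [16,90,-9]
    - [20,120,-12]
    - [25,150,-13]
  roll: [0,0,0,0,0]

```text
clock: 6.5
position: [0.5486, 0.0563, 0.2203]
ee_rot: [0.176, 0.984, 0.0, 0.001]
ft_force: [0.7, 0.1, -0.7]
grip_width: 0.215
```

```bash
python3 wr.py w3 .126
```

```text
t 6.5 pos [0.5486 0.0563 0.2203] tooly 69.71 tilt 0.07 F [ 0.7  0.1 -0.7] grip 0.215 j [-0.58  0.18  0.45  1.7  -0.08  1.28  1.1 ]
offset [ 495.2 -243.2  219.6] roll 1.217
cam [0.47  0.085 0.363] fwd [ 0.306 -0.111 -0.946]
orange [317.9 276.7] [300 256  37  40 716] ray [0.6158 0.0315 0.126 ] cloud [0.5464 0.0571 0.2373] toppts [0.5475 0.0566 0.2373]
orange [ 14.4 388.8] [  0 380  30  20 298] ray [ 0.6374 -0.3491  0.126 ] cloud [ 0.6582 -0.4068  0.0944] toppts [ 0.6597 -0.4064  0.0945]
pink [131.6 241.3] [123 233  17  17 163] ray [ 0.5222 -0.115   0.126 ] cloud [ 0.5397 -0.1829  0.044 ] toppts [ 0.5409 -0.1849  0.0441]
red [367.1 205.4] [356 185  23  42 398] ray [0.5634 0.0963 0.126 ] cloud [0.5628 0.0965 0.1263] toppts [0.5639 0.0959 0.1264]
```

Emit:
send_rows:
  offset:
    - [3,30,0]
    - [6,60,0]
    - [8,90,0]
    - [10,110,0]
    - [11,119,0]
  roll: [0,0,0,0,0]

```text
clock: 6.97
position: [0.5786, 0.174, 0.2191]
ee_rot: [0.174, 0.985, 0.0, -0.0]
ft_force: [-0.2, -0.7, -0.7]
grip_width: 0.215
```

```bash
python3 wr.py w4 .126; python3 - <<'E'
from h import *
a=cv2.imread('pics/w3.png'); b=cv2.imread('pics/w4.png')
cv2.imwrite('pics/w34.png',np.hstack([a[:,120:520],b[:,120:520]]))
E
```

```text
t 6.97 pos [0.5786 0.174  0.2191] tooly 70.0 tilt 0.04 F [-0.2 -0.7 -0.7] grip 0.215 j [-0.68  0.3   0.39  1.56 -0.12  1.31  0.94]
offset [ 484.1 -361.6  219.2] roll 1.222
cam [0.5   0.202 0.362] fwd [ 0.305 -0.11  -0.946]
orange [317.9 268.4] [ 300  245   37   51 1233] ray [0.6365 0.1529 0.126 ] cloud [0.5729 0.1759 0.2357] toppts [0.577  0.1745 0.2361]
pink [ 43.2 247.1] [ 30 238  27  20 274] ray [ 0.5296 -0.0781  0.126 ] cloud [ 0.5404 -0.1791  0.0416] toppts [ 0.5414 -0.1841  0.0437]
red [231.7 218.1] [222 198  21  42 446] ray [0.5633 0.0993 0.126 ] cloud [0.5633 0.0991 0.126 ] toppts [0.5649 0.0974 0.1262]
```

View pics/w34.png

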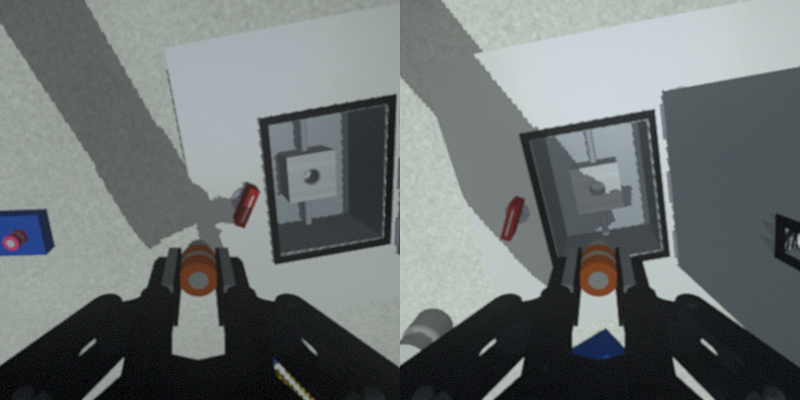

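Left (w3) shows the hole at about (431,177), the wing at (367,205) and the bay frame. Right (w4) shows the hole at about (318,188), half in shadow, and the cartridge held upright at (318,270).

```bash
cat > s.py <<'E'
from h import *
for n,(u0,v0) in (('w3',(431,177)),('w4',(318,188))):
    p=np.load(n+'.npz'); im=p['im']; W=cloud(p['d'],p)
    m=np.zeros(im.shape[:2],bool); m[v0-45:v0+45,u0-45:u0+45]=1
    b=(m&(np.abs(W[...,2]-.066)<.004)).astype(np.uint8)
    c,l,s,ce=cv2.connectedComponentsWithStats(b); i=1+np.argmax(s[1:,4]); b=(l==i).astype(np.uint8)
    cs,hi=cv2.findContours(b,cv2.RETR_CCOMP,cv2.CHAIN_APPROX_NONE)
    o=max(cs,key=cv2.contourArea); q=plane(o[:,0],.066,p)[:,:2]; r=cv2.minAreaRect((q*1000).astype(np.float32))
    print(n,'block z',np.nanmedian(W[b>0],0).round(4),'rect mm',np.round(r[0],1),np.round(r[1],1),round(r[2],1))
    for k,cc in enumerate(cs):
        if hi[0][k][3]>=0 and cv2.contourArea(cc)>20:
            q=plane(cc[:,0],.066,p)[:,:2]; (x,y),rr=cv2.minEnclosingCircle((q*1000).astype(np.float32)); 
            e=cv2.fitEllipse(cc); print(' hole px',np.round(e[0],1),'mm',round(x,1),round(y,1),'r',round(rr,1),'ell->',plane([e[0]],.066,p)[0][:2].round(4))
    t=(W[...,2]>.1225)&(W[...,2]<.13)&(np.hypot(W[...,0]-.564,W[...,1]-.097)<.03)
    H,S,V=cv2.split(cv2.cvtColor(im,cv2.COLOR_BGR2HSV)); t&=S>100
    q=(W[t][:,:2]*1000).astype(np.float32); r=cv2.minAreaRect(q); vx=cv2.fitLine(q,cv2.DIST_L2,0,.01,.01).ravel()
    print(' wing',np.round(r[0],1),np.round(r[1],1),'axis deg',np.degrees(np.arctan2(vx[1],vx[0])).round(1),'mean',q.mean(0))
    zt=p['t']; t=(np.abs(W[...,2]-.236)<.005)&(S>=0); t[:, :295]=0; t[:,345:]=0; t[:235]=0;t[310:]=0
    q=(W[t]*1000); (x,y),rr=cv2.minEnclosingCircle(q[:,:2].astype(np.float32)); print(' head top',np.nanmedian(q,0).round(1),round(x,1),round(y,1),round(rr,1))
    # frame (dark) quad orientation of bay: dark pixels at deck height
    d=(W[...,2]>.094)&(W[...,2]<.112)&(V<70); d=d.astype(np.uint8); c,l,s,ce=cv2.connectedComponentsWithStats(d); i=1+np.argmax(s[1:,4]); q=(W[l==i][:,:2]*1000).astype(np.float32)
    r=cv2.minAreaRect(q); print(' frame',np.round(r[0],1),np.round(r[1],1),round(r[2],1),'z',np.median(W[l==i][:,2]).round(4))
E
python3 s.py
```

```text
w3 block z [0.5783 0.1722 0.0664] rect mm [579.  171.8] [52. 51.] 79.8
 hole px [430.4 175.8] mm 579.1 171.9 r 8.7 ell-> [0.5786 0.1715]
 wing [565.1  95.5] [ 9.3 35.3] axis deg -39.8 mean [563.1705   95.78393]
 head top [545.7  56.9 237.3] 547.1 57.7 15.6
 frame [580.5 175.4] [118.9 143.3] 79.6 z 0.1041
w4 block z [0.5778 0.1723 0.0662] rect mm [579. 172.] [50. 51.] 79.7
 hole px [316.4 187.8] mm 578.9 172.3 r 8.4 ell-> [0.5789 0.1723]
 wing [565.6  96.5] [ 8.9 36.1] axis deg -39.2 mean [564.4727   97.87482]
 head top [576.2 174.6 236.2] 576.9 175.4 15.6
 frame [580.4 174.4] [118.8 142.9] 79.5 z 0.1048
```

```bash
python3 - <<'E'
from h import *
for n,tcp in(('w3',(.5486,.0563,.2203)),('w4',(.5786,.1740,.2191))):
    p=np.load(n+'.npz'); im=p['im']; H,S,V=cv2.split(cv2.cvtColor(im,cv2.COLOR_BGR2HSV)); W=cloud(p['d'],p)
    m=np.zeros(H.shape,np.uint8); m[268:298,300:338]=1
    w=m&(S<90)&(V>70); c,l,s,ce=cv2.connectedComponentsWithStats(w.astype(np.uint8)); 
    o=((m>0)&(H<25)&(S>100)&(V>50)); z=W[o][:,2]
    top=o&(W[...,2]>np.nanpercentile(z,90)-.003); q=W[top][:,:2]; 
    print(n,'top z',np.nanpercentile(z,90),'ring circ',[np.round(k,4) for k in cv2.minEnclosingCircle(q.astype(np.float32))],'tcp',tcp)
    for i in range(1,c):
        if s[i,4]>15: print('  dot',ce[i].round(1),s[i,4],plane(ce[i],tcp[2]+.017,p)[0].round(4))
go(.579,.172,.09,75)
E
```

```text
w3 top z 0.23811388332584585 ring circ [array([0.5485, 0.0572]), np.float64(0.0109)] tcp (0.5486, 0.0563, 0.2203)
  dot [318. 280.] 284 [0.549  0.0561 0.2373]
  dot [318.1 294.5] 177 [0.5572 0.053  0.2373]
w4 top z 0.23712500783343898 ring circ [array([0.5783, 0.1749]), np.float64(0.0113)] tcp (0.5786, 0.174, 0.2191)
  dot [317.9 279.9] 287 [0.5791 0.1737 0.2361]
  dot [318.  294.4] 184 [0.5873 0.1708 0.2361]
t 7.02 pos [0.5786 0.1741 0.219 ] tooly 70.05 tilt 0.03 F [-0.5  1.1 -1.3] grip 0.22 j [-0.68  0.3   0.39  1.56 -0.12  1.31  0.94]
offset [ -1.2  -1.9 129. ] roll -0.086
```

Emit:
send_rows:
  offset:
    - [-0.5,-1.7,30]
    - [-0.5,-1.7,60]
    - [-0.5,-1.7,90]
    - [-0.5,-1.7,112]
    - [-0.5,-1.7,124]
  roll: [0,0,0,0,0]

```text
clock: 7.43
position: [0.5773, 0.1663, 0.0927]
ee_rot: [0.176, 0.984, -0.001, -0.001]
ft_force: [-0.3, -0.3, 0.3]
grip_width: 0.221
```

Emit:
send_rows:
  offset:
    - [0,0,0]
    - [0,0,2]
    - [0,0,4]
    - [0,0,6]
    - [0,0,8]
  roll: [0,0,0,0,0]

```text
clock: 7.85
position: [0.5793, 0.169, 0.0884]
ee_rot: [0.174, 0.985, 0.001, 0.001]
ft_force: [0.1, 0.7, -0.3]
grip_width: 0.215
```

```bash
python3 -c "
from h import *
go(.5785,.1723,.069,70)"
```

```text
t 7.85 pos [0.5793 0.169  0.0884] tooly 69.95 tilt 0.12 F [ 0.1  0.7 -0.3] grip 0.215 j [-0.66  0.41  0.37  1.7  -0.17  1.05  0.99]
offset [ 1.9  2.8 19.4] roll -0.001
```

Emit:
send_rows:
  offset:
    - [0,0,0]
    - [0,0,0]
    - [0,0,0]
    - [0,0,0]
    - [0,0,0]
  roll: [0,0,0,0,0]

```text
clock: 8.27
position: [0.5787, 0.1689, 0.0874]
ee_rot: [0.174, 0.985, 0.0, 0.0]
ft_force: [0.4, 0.3, -1.6]
grip_width: 0.22
```

```bash
python3 -c "
from h import *
go(.5785,.1723,.069,70)"
```

```text
t 8.27 pos [0.5787 0.1689 0.0874] tooly 69.96 tilt 0.01 F [ 0.4  0.3 -1.6] grip 0.22 j [-0.66  0.41  0.37  1.7  -0.17  1.05  0.99]
offset [ 1.4  3.2 18.4] roll -0.001
```

Emit:
send_rows:
  offset:
    - [0.5,1,-3]
    - [1,2,-3]
    - [1.3,3.2,-3]
    - [1.3,3.2,-3]
    - [1.3,3.2,-3]
  roll: [0,0,0,0,0]

```text
clock: 8.68
position: [0.5785, 0.1724, 0.0903]
ee_rot: [0.174, 0.985, 0.0, -0.0]
ft_force: [-0.0, -0.7, -0.4]
grip_width: 0.21
```

Emit:
send_rows:
  offset:
    - [0,0,2]
    - [0,0,4]
    - [0,0,6]
    - [0,0,8]
    - [0,0,10]
  roll: [0,0,0,0,0]

```text
clock: 9.1
position: [0.5786, 0.1723, 0.0801]
ee_rot: [0.174, 0.985, 0.0, 0.0]
ft_force: [0.7, 0.2, -0.0]
grip_width: 0.214
```

```bash
python3 -c "
from h import *
go(.5785,.1723,.069,70)"
```

```text
t 9.1 pos [0.5786 0.1723 0.0801] tooly 69.95 tilt 0.02 F [ 0.7  0.2 -0. ] grip 0.214 j [-0.66  0.42  0.36  1.71 -0.17  1.04  0.98]
offset [ 0.1 -0.  11.1] roll -0.001
```

Emit:
send_rows:
  offset:
    - [0,0,2.5]
    - [0,0,5]
    - [0,0,7.5]
    - [0,0,10]
    - [0,0,11.5]
  roll: [0,0,0,0,0]

```text
clock: 9.52
position: [0.5789, 0.1723, 0.069]
ee_rot: [0.174, 0.985, 0.0, 0.0]
ft_force: [-3.6, -2.8, 17.2]
grip_width: 0.214
```

```bash
python3 -c "
from h import *
go(.5785,.1723,.069,70)"
```

```text
t 9.52 pos [0.5789 0.1723 0.069 ] tooly 69.96 tilt 0.05 F [-3.6 -2.8 17.2] grip 0.214 j [-0.65  0.44  0.36  1.71 -0.18  1.02  0.99]
offset [ 0.4 -0.1  0. ] roll -0.001
```

Emit:
send_rows:
  offset:
    - [0,0,-0.5]
    - [0,0,-0.5]
    - [0,0,-0.5]
    - [0,0,-0.5]
    - [0,0,-0.5]
  roll: [0,0,0,0,0]
  jaw: 0.4

```text
clock: 9.93
position: [0.5783, 0.1723, 0.0692]
ee_rot: [0.174, 0.985, -0.0, -0.0]
ft_force: [0.3, 0.2, 0.4]
grip_width: 0.402
```

Emit:
send_rows:
  offset:
    - [0,0,-15]
    - [0,0,-40]
    - [0,0,-70]
    - [0,0,-100]
    - [0,0,-125]
  roll: [0,0,0,0,0]

```text
clock: 10.35
position: [0.5787, 0.1722, 0.1965]
ee_rot: [0.174, 0.985, 0.0, 0.0]
ft_force: [0.7, -0.5, -0.0]
grip_width: 0.401
```

```bash
python3 wr.py w5 .086; python3 - <<'E'
from h import *
p=np.load('w5.npz'); W=cloud(p['d'],p); m=(np.hypot(W[...,0]-.579,W[...,1]-.172)<.03)&(W[...,2]>.081)&(W[...,2]<.095)
print('head pts z',np.nanpercentile(W[m][:,2],[10,50,90]).round(4),m.sum()); t=W[m&(W[...,2]>.083)]; print([np.round(k,4) for k in cv2.minEnclosingCircle(t[:,:2].astype(np.float32))])
go(.5654,.096,.20,50.3)
E
```

```text
t 10.35 pos [0.5787 0.1722 0.1965] tooly 69.95 tilt 0.07 F [ 0.7 -0.5 -0. ] grip 0.401 j [-0.68  0.31  0.39  1.59 -0.12  1.26  0.95]
offset [ 484.7 -360.4  195.8] roll 1.221
cam [0.5   0.201 0.339] fwd [ 0.306 -0.11  -0.946]
orange [317.9 198.2] [308 188  21  22 252] ray [0.5774 0.1727 0.086 ] cloud [0.5765 0.173  0.0862] toppts [0.5777 0.1725 0.0863]
pink [ 27.5 255.3] [ 13 246  30  21 314] ray [ 0.5339 -0.1219  0.086 ] cloud [ 0.5397 -0.179   0.0422] toppts [ 0.541  -0.1836  0.0437]
red [226.  227.3] [215 205  24  47 551] ray [0.5748 0.0806 0.086 ] cloud [0.5627 0.0995 0.1261] toppts [0.5649 0.0973 0.1263]
head pts z [0.0851 0.0864 0.0873] 389
[array([0.5787, 0.1722]), np.float64(0.0103)]
t 10.4 pos [0.5807 0.1728 0.2015] tooly 69.94 tilt 0.44 F [ 1.2 -0.1  4.6] grip 0.4 j [-0.68  0.31  0.39  1.58 -0.12  1.27  0.95]
offset [-11.9 -77.4   1.1] roll 0.343
```

View pics/w5.png

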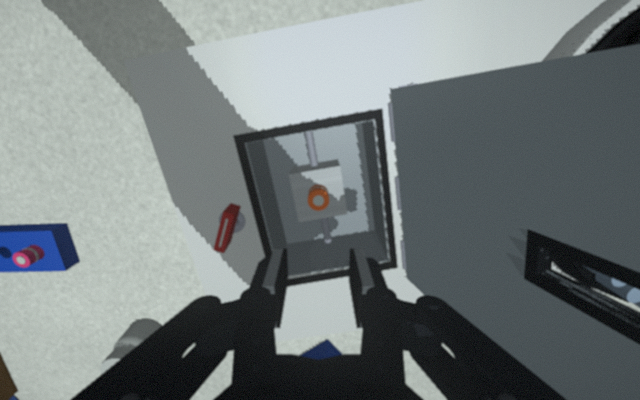

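The cartridge is seated: its head at (318,198) has its top at 86.4 mm, centred on the hole. The wing is at (227,228).

Emit:
send_rows:
  offset:
    - [-4,-20,0]
    - [-8,-40,0]
    - [-14,-60,0]
    - [-14,-76,0]
    - [-14,-76,0]
  roll: [0.1,0.2,0.3,0.343,0.343]

```text
clock: 10.82
position: [0.565, 0.092, 0.1944]
ee_rot: [0.342, 0.94, -0.001, 0.0]
ft_force: [-0.9, -1.3, 0.8]
grip_width: 0.4
```

Emit:
send_rows:
  offset:
    - [0,0,10]
    - [0,0,20]
    - [0,0,20]
    - [0,0,20]
    - [0,0,20]
  roll: [0,0,0,0,0]

```text
clock: 11.23
position: [0.5655, 0.0967, 0.174]
ee_rot: [0.339, 0.941, -0.0, -0.0]
ft_force: [-0.0, -0.5, 0.3]
grip_width: 0.399
```

```bash
python3 - <<'E'
from h import *
go(.5653,.0963,.109,50.3)
im,d,p=shot('wrist'); W=cloud(d,p); S=cv2.cvtColor(im,cv2.COLOR_BGR2HSV)[...,1]
t=(W[...,2]>.1225)&(W[...,2]<.13)&(np.hypot(W[...,0]-.565,W[...,1]-.096)<.03)&(S>100)
q=(W[t][:,:2]*1000).astype(np.float32); print(t.sum(),cv2.minAreaRect(q))
E
```

```text
t 11.23 pos [0.5655 0.0967 0.174 ] tooly 50.39 tilt 0.03 F [-0.  -0.5  0.3] grip 0.399 j [-0.65  0.27  0.47  1.7  -0.13  1.2   0.74]
offset [-0.1 -0.4 65. ] roll 0.002
400 ((565.6937255859375, 95.92540740966797), (7.826716899871826, 36.15814208984375), 50.083980560302734)
```

Emit:
send_rows:
  offset:
    - [0,0,20]
    - [0,0,40]
    - [0,0,58]
    - [0,0,65]
    - [0,0,65]
  roll: [0,0,0,0,0]

```text
clock: 11.7
position: [0.5648, 0.0961, 0.108]
ee_rot: [0.339, 0.941, -0.001, -0.001]
ft_force: [0.3, 0.4, 0.3]
grip_width: 0.402
```

Emit:
send_rows:
  offset:
    - [0,0,0]
    - [0,0,0]
    - [0,0,0]
    - [0,0,0]
    - [0,0,0]
  roll: [0,0,0,0,0]
  jaw: 0.0
  newtons: 25

```text
clock: 12.12
position: [0.566, 0.0958, 0.1107]
ee_rot: [0.34, 0.941, 0.0, 0.0]
ft_force: [-3.4, -1.0, 6.5]
grip_width: 0.096
```

```bash
python3 -c "
from h import *
go(.5655,.0963,.109,-10.35)"
```

```text
t 12.12 pos [0.566  0.0958 0.1107] tooly 50.29 tilt 0.07 F [-3.4 -1.   6.5] grip 0.096 j [-0.63  0.34  0.46  1.77 -0.17  1.08  0.76]
offset [0.7 0.  1.7] roll 1.058
```

Emit:
send_rows:
  offset:
    - [0,0,-2]
    - [0,0,-2]
    - [0,0,-2]
    - [0,0,-2]
    - [0,0,-2]
  roll: [0.11,0.22,0.33,0.44,0.55]

```text
clock: 12.53
position: [0.5661, 0.0959, 0.111]
ee_rot: [0.584, 0.811, 0.0, 0.001]
ft_force: [6.1, -0.7, -13.3]
grip_width: 0.098
```

Emit:
send_rows:
  offset:
    - [0,0,0]
    - [0,0,0]
    - [0,0,0]
    - [0,0,0]
    - [0,0,0]
  roll: [0.11,0.22,0.33,0.44,0.508]

```text
clock: 12.95
position: [0.5663, 0.0959, 0.111]
ee_rot: [0.77, 0.638, 0.001, 0.001]
ft_force: [7.7, -1.1, -14.0]
grip_width: 0.099
```

Emit:
send_rows:
  offset:
    - [0,0,0]
    - [0,0,0]
    - [0,0,0]
    - [0,0,0]
    - [0,0,0]
  roll: [0,0,0,0,0]

```text
clock: 13.37
position: [0.5663, 0.0959, 0.111]
ee_rot: [0.768, 0.641, 0.001, 0.001]
ft_force: [6.6, -0.3, -14.0]
grip_width: 0.095
```

```bash
python3 -c "
from h import *
go(.5655,.0963,.109,-10.35)"
```

```text
t 13.37 pos [0.5663 0.0959 0.111 ] tooly -10.32 tilt 0.11 F [  6.6  -0.3 -14. ] grip 0.095 j [-0.78  0.36  0.64  1.77 -0.24  1.08 -0.23]
offset [ 0.2 -0.8  1.9] roll 0.001
```

Emit:
send_rows:
  offset:
    - [0,0,1]
    - [0,0,1]
    - [0,0,1]
    - [0,0,1]
    - [0,0,1]
  roll: [0,0,0,0,0]
  jaw: 0.4

```text
clock: 13.78
position: [0.5658, 0.0962, 0.1107]
ee_rot: [0.768, 0.641, 0.0, -0.0]
ft_force: [-0.6, -1.1, 0.1]
grip_width: 0.402
```

Emit:
send_rows:
  offset:
    - [0,0,-15]
    - [0,0,-40]
    - [0,0,-70]
    - [0,0,-95]
    - [0,0,-110]
  roll: [0,0,0,0,0]

```text
clock: 14.2
position: [0.5665, 0.096, 0.2234]
ee_rot: [0.768, 0.641, 0.002, 0.0]
ft_force: [0.8, 1.2, -0.0]
grip_width: 0.403
```

Emit:
send_rows:
  offset:
    - [0,0,-20]
    - [0,0,-40]
    - [0,0,-40]
    - [0,0,-40]
    - [0,0,-40]
  roll: [0,0,0,0,0]
  jaw: 0.0

```text
clock: 14.62
position: [0.5654, 0.0961, 0.2598]
ee_rot: [0.768, 0.641, -0.0, -0.0]
ft_force: [-0.1, 0.4, -0.6]
grip_width: -0.002
```

```bash
cat > c.py <<'E'
from h import *
import sys
go(.5,.0,.3,-10.35)
im,d,p=shot('wrist'); cv2.imwrite('pics/w6.png',im); W=cloud(d,p); H,S,V=cv2.split(cv2.cvtColor(im,cv2.COLOR_BGR2HSV))
t=(W[...,2]>.1225)&(W[...,2]<.13)&(np.hypot(W[...,0]-.565,W[...,1]-.096)<.03)&(S>100)
q=(W[t][:,:2]*1000).astype(np.float32); vx=cv2.fitLine(q,cv2.DIST_L2,0,.01,.01).ravel(); print('wing',t.sum(),cv2.minAreaRect(q),np.degrees(np.arctan2(vx[1],vx[0])))
a=np.radians(79.65); Y=np.array([np.cos(a),np.sin(a)]); X=np.array([np.sin(a),-np.cos(a)])
for n in('top','scene','wrist'):
    if n!='wrist': im,d,p=shot(n); W=cloud(d,p)
    L=np.stack([(W[...,:2]-[.579,.172])@X,(W[...,:2]-[.579,.172])@Y,W[...,2]],-1)
    m=(np.abs(L[...,0])<.08)&(L[...,1]>.05)&(L[...,1]<.14)&(L[...,2]>.125)&(L[...,2]<.3)
    if m.sum()<50: print(n,'few'); continue
    q=L[m]; 
    # robust line y = c + k z
    k=cv2.fitLine(q[:,1:].astype(np.float32),cv2.DIST_HUBER,0,.001,.01).ravel(); th=np.arctan2(k[1],-k[0]); th=th if th>0 else th+np.pi
    s=(.102-k[3])/k[1]
    print(n,m.sum(),'cover theta',np.round(np.pi-np.arctan2(abs(k[1]),k[0]*np.sign(k[1])),3),'y at z=.102',(k[2]+s*k[0]).round(4),'x range',np.percentile(q[:,0],[1,99]).round(3),'zmax',np.percentile(q[:,2],99.5).round(3),'y at top',np.median(q[q[:,2]>np.percentile(q[:,2],98)][:,1]).round(3))
E
python3 c.py
```

```text
t 14.62 pos [0.5654 0.0961 0.2598] tooly -10.31 tilt 0.03 F [-0.1  0.4 -0.6] grip -0.002 j [-0.82  0.23  0.68  1.59 -0.15  1.37 -0.3 ]
offset [-106.2  -47.1  -40.2] roll 0.001
wing 195 ((566.1372680664062, 95.99807739257812), (35.94241714477539, 7.9259514808654785), 79.55775451660156) 79.79843
top 500 cover theta 1.832 y at z=.102 0.0708 x range [-0.079  0.004] zmax 0.284 y at top 0.117
scene 1420 cover theta 1.817 y at z=.102 0.0812 x range [-0.078  0.079] zmax 0.282 y at top 0.122
wrist 1420 cover theta 1.817 y at z=.102 0.0812 x range [-0.078  0.079] zmax 0.282 y at top 0.122
```

The wing now lies at 79.6–79.8° against the sampler's y axis at 79.65°, so it is lined up. The cover stands at about 1.82 rad, with the hinge 71 mm from the socket. Next I take the shut fingers over the cover's top to its outer face, on the −52 mm thumb-mark line.

Emit:
send_rows:
  offset:
    - [5,-10,-20]
    - [15,-20,-40]
    - [27,-31,-60]
    - [42,-42,-75]
    - [57,-52,-75]
  roll: [0,0,0,0,0]

```text
clock: 15.18
position: [0.5251, 0.1621, 0.338]
ee_rot: [0.768, 0.64, 0.002, 0.0]
ft_force: [0.7, 0.0, -0.6]
grip_width: -0.002
```

Emit:
send_rows:
  offset:
    - [35,0,0]
    - [70,0,0]
    - [105,0,0]
    - [140,0,0]
    - [175,0,0]
  roll: [0,0,0,0,0]

```text
clock: 15.6
position: [0.5558, 0.3354, 0.3345]
ee_rot: [0.768, 0.641, -0.0, -0.0]
ft_force: [1.1, -0.5, 0.6]
grip_width: -0.002
```

```bash
cat >> h.py <<'E'
def rel():
    o=monitor.get_obs(); a=np.radians(79.65); Y=np.array([np.cos(a),np.sin(a)]); X=np.array([np.sin(a),-np.cos(a)]); d=o['position'][:2]-[.579,.172]
    print('t',round(o['clock'],2),'rel x %.1f y %.1f z %.1f'%(1000*d@X,1000*d@Y,1000*o['position'][2]),'F along y %.1f'%(o['ft_force'][:2]@Y),'Fz %.1f'%o['ft_force'][2],'grip',o['grip_width'].round(3))
E
python3 -c "
from h import *
rel(); go(.5,.5,.3,-10.35)"
```

```text
Traceback (most recent call last):
  File "h.py", line 30, in rel
    print('t',round(o['clock'],2),'rel x %.1f y %.1f z %.1f'%(1000*d@X,1000*d@Y,1000*o['position'][2]),'F along y %.1f'%(o['ft_force'][:2]@Y),'Fz %.1f'%o['ft_force'][2],'grip',o['grip_width'].round(3))
                                                                                                                                                                                ^^^^^^^^^^^^^^^^^^^^^
AttributeError: 'float' object has no attribute 'round'
```

Emit:
send_rows:
  offset:
    - [0,0,25]
    - [0,0,50]
    - [0,0,75]
    - [0,0,98]
    - [0,0,98]
  roll: [0,0,0,0,0]

```text
clock: 16.02
position: [0.5538, 0.3327, 0.2317]
ee_rot: [0.768, 0.641, -0.004, -0.0]
ft_force: [-0.0, 0.2, -1.0]
grip_width: 0.001
```

Emit:
send_rows:
  offset:
    - [-12,0,0]
    - [-25,0,0]
    - [-38,0,0]
    - [-50,0,0]
    - [-60,0,0]
  roll: [0,0,0,0,0]

```text
clock: 16.43
position: [0.5457, 0.2726, 0.2389]
ee_rot: [0.768, 0.64, 0.001, -0.0]
ft_force: [0.7, 2.4, 0.8]
grip_width: 0.0
```

```bash
sed -i "s/o\['grip_width'\].round(3)/o['grip_width']/" h.py; python3 - <<'E'
from h import *
rel()
im,d,p=shot('scene'); cv2.imwrite('pics/s7.png',im[150:400,240:640])
E
```

```text
t 16.43 rel x -50.9 y 93.0 z 238.9 F along y 2.5 Fz 0.8 grip 8.01109015974268e-05
```

View pics/s7.png

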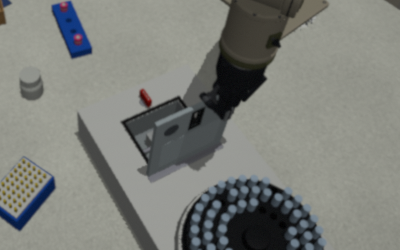

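The cover is now about upright, with the fingers against its outer face; the slot is visible and everything else is undisturbed. I follow the arc down.

Emit:
send_rows:
  offset:
    - [-14,0,0]
    - [-28,0,0]
    - [-42,0,1]
    - [-56,0,2]
    - [-70,0,4]
  roll: [0,0,0,0,0]

```text
clock: 16.9
position: [0.5324, 0.2041, 0.2331]
ee_rot: [0.768, 0.641, -0.0, -0.0]
ft_force: [-0.1, 2.8, -0.2]
grip_width: 0.002
```

Emit:
send_rows:
  offset:
    - [-14,0,3]
    - [-24,0,10]
    - [-34,0,18]
    - [-42,0,26]
    - [-49,0,33]
  roll: [0,0,0,0,0]

```text
clock: 17.32
position: [0.5236, 0.1564, 0.1992]
ee_rot: [0.768, 0.641, -0.0, 0.0]
ft_force: [0.5, 0.2, 0.2]
grip_width: -0.002
```

```bash
python3 -c "
from h import *
rel()"
```

```text
t 17.32 rel x -51.7 y -25.3 z 199.2 F along y 0.3 Fz 0.2 grip -0.0019029761032357164
```

Emit:
send_rows:
  offset:
    - [-6,0,8]
    - [-12,0,16]
    - [-18,0,24]
    - [-23,0,31]
    - [-26,0,36]
  roll: [0,0,0,0,0]

```text
clock: 17.73
position: [0.5189, 0.1313, 0.1631]
ee_rot: [0.768, 0.641, -0.0, -0.0]
ft_force: [0.3, 1.6, 0.7]
grip_width: 0.001
```

```bash
python3 - <<'E'
from h import *
rel()
im,d,p=shot('top'); W=cloud(d,p)
a=np.radians(79.65); Y=np.array([np.cos(a),np.sin(a)]); X=np.array([np.sin(a),-np.cos(a)])
L=np.stack([(W[...,:2]-[.579,.172])@X,(W[...,:2]-[.579,.172])@Y,W[...,2]],-1)
for y in(.05,.02,0,-.03,-.06,-.08,-.1,-.11):
    m=(L[...,0]>.03)&(L[...,0]<.078)&(np.abs(L[...,1]-y)<.005); print(y,m.sum(),np.nanmedian(L[m][:,2]).round(4))
E
```

```text
t 17.73 rel x -51.9 y -50.9 z 163.1 F along y 1.6 Fz 0.7 grip 0.0008963238966622669
0.05 0 nan
0.02 0 nan
0 43 0.1418
-0.03 66 0.1534
-0.06 64 0.1658
-0.08 69 0.1731
-0.1 120 0.1041
-0.11 65 0.1014
  return np.nanmean(a, axis, out=out, keepdims=keepdims)
```

Emit:
send_rows:
  offset:
    - [-5,0,9]
    - [-9,0,18]
    - [-13,0,27]
    - [-17,0,36]
    - [-20,0,44]
  roll: [0,0,0,0,0]

```text
clock: 18.2
position: [0.5154, 0.1116, 0.1191]
ee_rot: [0.768, 0.641, -0.0, -0.0]
ft_force: [-0.0, 1.6, 0.6]
grip_width: 0.006
```

Emit:
send_rows:
  offset:
    - [-1,0,1]
    - [-2,0,2]
    - [-3,0,4]
    - [-4,0,5]
    - [-4,0,6]
  roll: [0,0,0,0,0]

```text
clock: 18.62
position: [0.5153, 0.1085, 0.1147]
ee_rot: [0.768, 0.641, 0.0, -0.0]
ft_force: [-1.4, -0.8, 4.2]
grip_width: -0.005
```

```bash
python3 -c "
from h import *
rel()"
```

```text
t 18.62 rel x -51.3 y -73.9 z 114.7 F along y -1.1 Fz 4.2 grip -0.005346262302629394
```

Emit:
send_rows:
  offset:
    - [0,0,1]
    - [0,0,2]
    - [0,0,3]
    - [0,0,4]
    - [0,0,5]
  roll: [0,0,0,0,0]

```text
clock: 19.03
position: [0.5152, 0.1081, 0.1101]
ee_rot: [0.768, 0.641, 0.0, -0.0]
ft_force: [-4.8, -2.6, 14.0]
grip_width: -0.003
```

```bash
python3 -c "
from h import *
rel()"
```

```text
t 19.03 rel x -51.3 y -74.3 z 110.1 F along y -3.4 Fz 14.0 grip -0.0030416447044004816
```

Emit:
send_rows:
  offset:
    - [0,0,0.5]
    - [0,0,1]
    - [0,0,1.5]
    - [0,0,2]
    - [0,0,2]
  roll: [0,0,0,0,0]

```text
clock: 19.45
position: [0.5154, 0.1082, 0.1099]
ee_rot: [0.768, 0.641, 0.001, -0.001]
ft_force: [-14.3, -4.9, 31.8]
grip_width: 0.003
```

Emit:
send_rows:
  offset:
    - [0,0,0]
    - [0,0,0]
    - [0,0,0]
    - [0,0,0]
    - [0,0,0]
  roll: [0,0,0,0,0]

```text
clock: 19.87
position: [0.5154, 0.1082, 0.1098]
ee_rot: [0.768, 0.641, 0.001, -0.001]
ft_force: [-14.5, -4.1, 31.8]
grip_width: 0.001
```

```bash
python3 - <<'E'
from h import *
rel()
a=np.radians(79.65); Y=np.array([np.cos(a),np.sin(a)]); X=np.array([np.sin(a),-np.cos(a)])
for n in('top','wrist','scene'):
    im,d,p=shot(n); W=cloud(d,p); cv2.imwrite(f'pics/{n}9.png',im)
    L=np.stack([(W[...,:2]-[.579,.172])@X,(W[...,:2]-[.579,.172])@Y,W[...,2]],-1)
    m=(L[...,0]>.03)&(L[...,0]<.078)&(L[...,1]>-.105)&(L[...,1]<.05)&(L[...,2]>.095)&(L[...,2]<.13)
    if m.sum()>50:
        k=np.polyfit(L[m][:,1],L[m][:,2],1); print(n,m.sum(),'cover theta',-np.arctan(k[0]).round(4),'z at thumb',np.polyval(k,-.077).round(4))
    H,S,V=cv2.split(cv2.cvtColor(im,cv2.COLOR_BGR2HSV)); t=(S>100)&((H<8)|(H>172))&(np.hypot(L[...,0],L[...,1]+.077)<.03)&(L[...,2]>.12)
    if t.sum()>15:
        q=L[t][:,:2].astype(np.float32); v=cv2.fitLine(q,cv2.DIST_L2,0,.01,.01).ravel(); print(' wing angle',np.arctan(-v[0]/v[1]).round(3),t.sum())
rel()
E
```

```text
t 19.87 rel x -51.1 y -74.2 z 109.8 F along y -6.6 Fz 31.8 grip 0.0010560085520002736
top 480 cover theta 0.005 z at thumb 0.1117
 wing angle 0.041 27
wrist 28216 cover theta -0.0019 z at thumb 0.1105
 wing angle 0.032 1168
scene 1492 cover theta -0.0075 z at thumb 0.1094
 wing angle 0.013 72
t 20.02 rel x -51.1 y -74.2 z 109.8 F along y -6.5 Fz 33.2 grip 0.003723438748406284
```

View pics/wrist9.png

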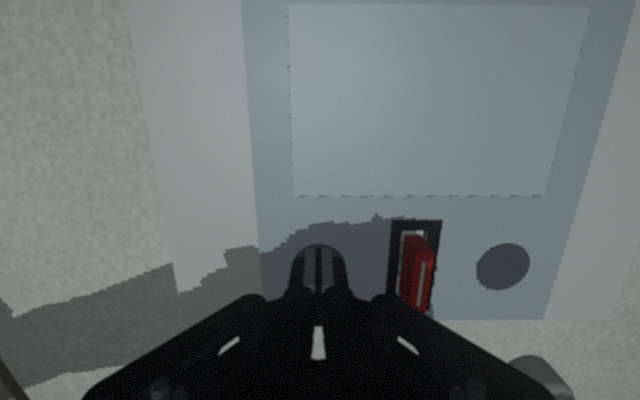

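The wrist view shows the cover shut, the wing at (415,270) standing through the slot at (415,265), and the fingertips on the thumb mark at (320,265). The force climbs steeply with no further travel, so the cover is home. I'll ease the push a little before handing in.

Emit:
send_rows:
  offset:
    - [0,0,-0.3]
    - [0,0,-0.6]
    - [0,0,-0.8]
    - [0,0,-0.8]
    - [0,0,-0.8]
  roll: [0,0,0,0,0]

```text
clock: 20.43
position: [0.5153, 0.1082, 0.11]
ee_rot: [0.768, 0.641, 0.0, -0.0]
ft_force: [-9.4, -2.5, 23.3]
grip_width: 0.002
```

```bash
python3 - <<'E'
from h import *
rel()
o=monitor.get_obs()
if o['position'][2]<.1103 and 12<o['ft_force'][2]<32: print('handing in',manip.hand_in()); rel()
E
```

```text
t 20.43 rel x -51.2 y -74.2 z 110.0 F along y -4.1 Fz 23.3 grip 0.002209862449327842
the job is handed in; nothing more can be done
handing in None
the job is handed in; nothing more can be done
```

I seated the orange cartridge in the socket, lined the wing up with the cover's slot, and swung the cover shut. I handed in at 20.4 s with the fingers still pressing the −x thumb mark; no verdict was reported.

**Last checks**
- **Cartridge:** after release and before closing, its head top was at 86.4 mm (86 mm expected) and within about 0.5 mm of the socket centre. I could not see it once the cover was shut.
- **Wing:** before closing it was within about 0.2° of in line. After closing, the three cameras gave 0.013 to 0.041 rad, within the 0.17 limit, and it stands out through the slot.
- **Cover:** the fingertips stopped at 110.0 mm, the height of the shut cover's face. Pressing further only raised the force, from 14 to 32 N, with no more travel. I eased back to 23 N and handed in holding that.
- **Where the views differ:** depth fits of the cover angle gave +0.005 (top), −0.002 (wrist) and −0.0075 rad (scene). That spread is measurement noise; all are within the 0.012 limit.
- **Other items:** both pink cartridges looked unmoved in the later pictures, and I did not touch the tube box or the jar.

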